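# Clamp a measuring cell into the leak-test jig

### The arm

A 6-joint arm with a two-finger parallel gripper is mounted at the origin on the work surface. World frame = base frame: x ahead of the robot, y to its left, z up, the work surface at z = 0. Lengths are in m, angles in rad, forces in N, time in s.
With the tool pointing down it reaches from about 0.35 to 0.775 m from the base axis. Payload 7.3 kg.
Tool frame: the origin (TCP) lies at the centre of the arm's flange, where the gripper is bolted on; the fingertips stand 178 mm ahead of it and the grasp point (between the pads) lies 159 mm ahead of it; z points along the fingers, y is the line along which they close (so a half turn about z gives the same grasp; the last joint's range is limited). The gripper opens to 92 mm and grips with 3 to 60 N. Pads are 19 mm wide; open, the fingers measure 130 mm over their backs; the gripper's body (75 mm by 190 mm) begins 47 mm behind the grasp point.
Start: joints at [-1.434, 0.342, 1.524, -0, 1.275, -0.146], TCP at [0.147, -0.504, 0.405] pointing down, gripper open.
Joint ranges: [-2.53, 2.53], [-0.77, 2.02], [0.04, 2.7], [-1, 4.14], [0.28, 2.66], [-3.11, 3.11]. Speed limits (rad/s): [2.57, 2.57, 3.14, 3.14, 3.14, 3.14].

### API

Orientations are given as [roll, pitch, yaw] about the fixed x, y, z axes, in that order (R = Rz(yaw) Ry(pitch) Rx(roll)).
In Python, from cell import robot gives the robot as it stands.
- The arm moves only by the shell command python3 drive.py 'ROWS' [OPENING] [FORCE]. ROWS is a JSON list of rows, 1 to 8 of them, each of 6 numbers: dx, dy, dz in m, then a rotation vector rx, ry, rz in rad; each row shifts and turns the commanded pose from where the row before left it, along the tool's axes as they then stand; what a row does not reach is not made up. A row lasts 1/12 s, in which the tool goes at most 0.0417 m and 0.125 rad, less where a joint would pass 70% of its speed; a pose out of reach is approached as far as the arm can. OPENING is the finger opening in m, set as the command begins (- or left out keeps the last). The fingers move at their own pace and stop on an object; FORCE is the grip in N (left out, the last holds). Time passes only in rows, so rows that do not move let the fingers close. It prints the time, the measured TCP pose, the force, the opening and the grip force at its end.
- robot.observe(): the state, without advancing time (a new reading comes with each control period).
- robot.read_camera(name): name is "scene" or "top" or "wrist"; returns a dict with "image" (480x640x3 uint8, red, green, blue), "fx", "fy", "cx", "cy" (pixels), "pose" (4x4, takes a point from camera to world coordinates). Camera axes: x right, y down, z forward; pixel columns grow to the right and rows downward; lengths in m; the calibration is good to about 2 mm. The wrist camera is an equidistant fisheye: a pixel r from the principal point sees the ray r / f radians off the axis. A picture is of the moment at which its call begins. There is no depth.
- robot.hand_in(): hands the job in; it is judged then, once.
The state is a dict: "time": time; "qpos": joint angles; "qvel": joint speeds; "joint_efforts": joint torques, N m; "tool_pos": TCP position; "tool_rot": TCP orientation; "contact_force": force on the tool from outside, world axes, zero at the start; "torque": the same for the moment, N m; "opening": finger opening in m; "grip_force": force on a finger pad.
Only numpy, scipy, OpenCV 4.12 (cv2) and the standard library are available. Lean on these libraries where they do the work, as an engineer would, in place of code of your own. Each camera call takes 0.05 s, during which the arm holds its last target. There are 200 camera calls.

### The job

Take the blue measuring cell off the slanted drip rack and set it down (do not drop it) flat in the nest of the leak-test jig, either way round, and let go of it. Then push the orange side-clamp handle over past its dead centre until it locks, so that the cup shoves the cell against the end stop, and after that push the red hold-down handle over until it locks too, with its rubber foot pressing on the cell. Leave the other two cells and everything else on the bench where they are.

Things in the scene. Friction and masses are not known exactly. Their poses are not given: they have to be found in the camera images.
- blue_cell: Blue cell to load: block 120 (its x) x 60 (y) x 28 mm (z), 0.18 to 0.35 kg. Blue grip fin in the middle of its top, 14 mm thick (along x), 36 wide (along y), top 66 mm above the underside. White panels beside the fin. Origin: centre of the underside; z out of its top. Starts on the slanted rack in any of three slots, tilted 35 degrees, x axis along the slope.
- grey_cell: Another cell of the same shape, grey with a white fin, on the rack; to be left alone. Origin: centre of its underside.
- white_cell: Another cell of the same shape, white with a grey fin, on the rack; to be left alone. Origin: centre of its underside.
- rack: Fixed white drip rack 250 (y) x 160 mm; origin on the table under its middle. Its board slopes 35 degrees, low edge towards its -x, upper face 82 mm high over the origin. 12 mm ledge at the low edge, 10 mm high ribs between three slots 78 mm apart along y. Fins stand square to the board, leaning 35 degrees towards the rack's -x. Cells lift off freely, square to the board.
- jig: Fixed leak-test jig; origin on the table under the nest's centre, z up. Nest: pocket 68 mm in x, in y from -67 to the end stop's face at +60 mm; floor 16 mm high, flared walls to 38 mm. The cell goes in with its long axis along jig y; put down at y = -3.5 mm it has 3.5 mm play or more. Orange side clamp at the -y end (cup drawn back to y -85, 30 mm high), red hold-down on the +x side.
- nest (a point): Centre of the nest floor, 16 mm above the table, axes as the jig: a cell against the end stop has its origin here, within the 4 mm side play.
- side_handle (a joint): Orange handle of the push-pull side clamp, rad. 0 = open: handle 68 degrees above level, leaning away from the nest (starts 0 to 0.12). Grows as it swings in the jig's y-z plane towards -y and down; dead centre 1.15, stop 1.25. Light (about 1 N) until the cup meets the cell (0.45 to 0.65), then up to 4 N at the grip to dead centre; beyond it, it goes to the stop and stays.
- side_pivot (a point): Hinge axis of the orange handle: jig x 0, y -136 mm, 55 mm above the table. The axis is parallel to jig x.
- side_grip (a point): Point on the axis of the orange handle, 105 mm from its hinge (moves with it). The handle is a round bar 140 mm long: grip 18 mm in diameter from 56 to 140 mm from the hinge, inboard of that a 12 mm steel bar.
- hold_handle (a joint): Red handle of the hold-down clamp, rad. 0 = open: handle 68 degrees above level, leaning away from the nest (starts near 0). Grows as it swings in the jig's x-z plane towards +x and down; dead centre 1.15, stop 1.25. Light (1 N, may sag) until the foot meets the cell (about 0.9), then up to 6 N at the grip to dead centre, then snaps to the stop; let go before it, it springs back.
- hold_pivot (a point): Hinge axis of the red handle: jig x +128, y +42 mm, 85 mm above the table. The axis is parallel to jig y. The clamp's arm, when open, stands up beside the nest at jig x 80 to 110 mm, up to 170 mm high; its foot sticks out towards the nest to x 60 mm, at 145 to 175 mm height. The arm comes down as the handle goes down.
- hold_grip (a point): Point on the axis of the red handle, 105 mm from its hinge (moves with it); same bar and grip sizes as the orange one.
- hold_foot: Black rubber foot, 22 mm in diameter, sprung (14 mm travel) on the end of the hold-down arm; lands on the cell's top at jig x 0, y +42 mm; locked, it presses with about 12 N. Origin: centre of its pressing face.
- side_cup: Black rubber cup, 22 mm in diameter, sprung (14 mm travel) on the end of the side clamp's rod, which runs 33 mm towards the cell; locked, it presses with about 19 N. Origin: centre of its pressing face.
- sample_bottle: White jar with a blue cap, 54 mm in diameter, 110 mm high; bystander. Origin: centre of the underside.
- reagent_bottle: White bottle with a red cap, 60 mm in diameter, 150 mm high; bystander. Origin: centre of the underside.
- mouse: Black computer mouse, 100 x 58 x 33 mm; bystander. Origin: centre of the underside.
- marker: Black and red marker pen, 125 mm long, 12 mm thick; bystander. Origin: centre of the underside.
- beaker: Clear plastic beaker, 66 mm wide, 85 mm high; bystander. Origin: centre of the underside.
- tray: Fixed open blue tray 160 x 120 x 40 mm. Origin: centre of the underside.

How it is judged:
By the outcome, as a careful person would: the job done as asked, in the order asked, and still so for the second after the job is handed in, with the robot touching nothing.
It also fails if it takes over 61 s, if anything falls off the work surface, if the arm or the gripper's body presses on something with over 40 N, if the wrist force passes 120 N, or if a joint passes its speed limit or range.

## Working session

There is one attempt and no reset: what is moved stays moved. The work goes in short steps, Python scripts to look and compute and a shell command to move; the robot and the scene stay as the last step left them, time stands still between calls to the robot, and variables do not carry over. Pictures are saved under pics/ and viewed, at most 13 in all, crops included, and the job is handed in when it is done.

```bash
ls; mkdir -p pics; python3 - <<'E'
from cell import robot
import cv2
for n in ("top","scene"):
    c=robot.read_camera(n); cv2.imwrite(f"pics/{n}0.png",c["image"][:,:,::-1])
    print(n,c["fx"],c["fy"],c["cx"],c["cy"]); print(c["pose"].round(4) if hasattr(c["pose"],"round") else c["pose"])
print(robot.observe())
E
```

```text
cell.py
drive.py
pics
top 574.9590180213596 574.9590180213596 329.27914708993393 245.1750191919259
[[-0.0032 -0.9987  0.0499  0.4816]
 [-1.      0.0029 -0.0051 -0.041 ]
 [ 0.005  -0.05   -0.9987  1.7113]
 [ 0.      0.      0.      1.    ]]
scene 608.4777780134972 608.4777780134972 312.01002965409015 246.14837247055445
[[-0.8255  0.4    -0.3981  1.114 ]
 [ 0.5641  0.5638 -0.6033  0.76  ]
 [-0.0169 -0.7226 -0.691   1.0678]
 [ 0.      0.      0.      1.    ]]
{'time': 0.1, 'qpos': array([-1.43399891e+00,  3.42665194e-01,  1.52495474e+00, -6.30027305e-06,
        1.27542056e+00, -1.46025427e-01]), 'qvel': array([-0.00041075, -0.00011214, -0.00394726, -0.00048147,  0.00022001,
       -0.0001254 ]), 'joint_efforts': array([ 9.32306648e-04, -4.32004774e+01, -2.44695836e+01,  7.18101743e-02,
        5.25977102e-02, -5.88704552e-05]), 'tool_pos': array([ 0.14650015, -0.50400951,  0.40409638]), 'tool_rot': array([-3.14015935e+00, -2.04709911e-04,  2.82824536e-01]), 'contact_force': array([0.2600992 , 0.43615172, 0.55710274]), 'torque': array([0.00262106, 0.01611502, 0.00519346]), 'grip_force': 0.0, 'opening': 0.09177364415958948}
```

View pics/top0.png

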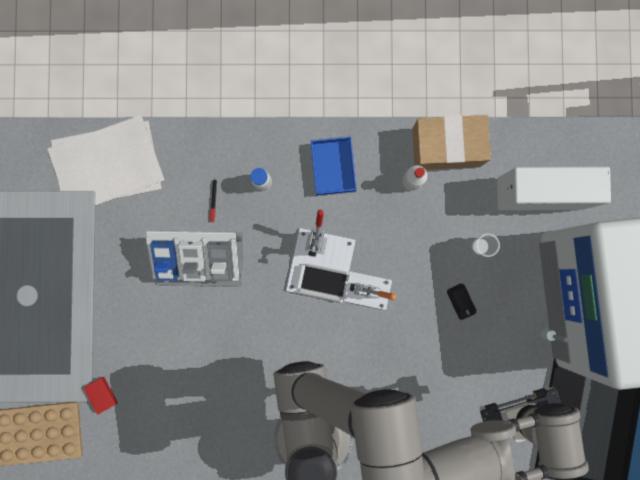

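View pics/scene0.png

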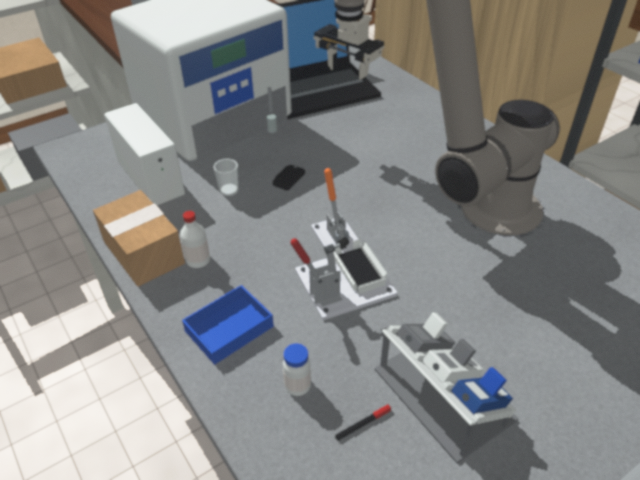

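The top view shows the blue cell at px (163,260) in the leftmost slot of the rack. The nest is at (323,281), the orange handle at (388,295) and the red handle at (320,217). The scene view shows the blue fin at (490,380), with the rack's low edge towards the robot. I'll zoom in on both crops to pick points.

```bash
cat > h.py <<'E'
import numpy as np, cv2
from scipy.spatial.transform import Rotation as R
from cell import robot
def ray(c,px):
    px=np.asarray(px,float); d=np.array([(px[0]-c["cx"])/c["fx"],(px[1]-c["cy"])/c["fy"],1.])
    if c.get("fish"):
        r=np.hypot(d[0],d[1]); d=np.array([d[0]/r*np.sin(r),d[1]/r*np.sin(r),np.cos(r)]) if r>0 else d
    P=np.asarray(c["pose"]); return P[:3,3],P[:3,:3]@d/np.linalg.norm(d)
def onz(c,px,z):
    o,d=ray(c,px); return o+d*(z-o[2])/d[2]
def tri(obs):
    A=np.zeros((3,3));b=np.zeros(3)
    for c,px in obs:
        o,d=ray(c,px);M=np.eye(3)-np.outer(d,d);A+=M;b+=M@o
    return np.linalg.solve(A,b)
def cam(n):
    c=dict(robot.read_camera(n)); c["fish"]=n=="wrist"; return c
E
python3 - <<'E'
from h import *
t=cam("top"); i=t["image"]
a=cv2.resize(i[225:295,140:250],None,fx=5,fy=5,interpolation=3)
b=cv2.resize(i[200:315,280:405],None,fx=5,fy=5,interpolation=3)
o=np.zeros((575,800,3),np.uint8); 
b=cv2.resize(i[200:315,280:400],(480,460),interpolation=3);a=cv2.resize(i[225:295,140:250],(320,204),interpolation=3)
o[:460,:480]=b;o[:204,480:]=a
s=cam("scene")["image"]; o[210:510,480:800]=cv2.resize(s[310:445,375:519],(320,300),interpolation=3)
cv2.imwrite("pics/z1.png",o[:,:,::-1])
for p,z in [((163,260),.12),((323,281),.016),((388,295),.15),((320,217),.18)]: print(p,onz(t,p,z).round(3))
w=cam("wrist"); print(w["fx"],w["cx"],w["cy"]); s=robot.observe()
Rt=R.from_euler("xyz",s["tool_rot"]).as_matrix(); P=np.array(w["pose"]); print((Rt.T@P[:3,:3]).round(3),Rt.T@(P[:3,3]-s["tool_pos"]))
E
```

```text
(163, 260) [0.522 0.41  0.12 ]
(323, 281) [ 0.461 -0.031  0.016]
(388, 295) [ 0.424 -0.208  0.15 ]
(320, 217) [ 0.634 -0.024  0.18 ]
371.64829954431775 312.7688337308207 237.45552596454993
[[-0.   -0.96 -0.28]
 [ 1.    0.   -0.  ]
 [ 0.   -0.28  0.96]] [ 0.07436162 -0.00041183  0.02006926]
```

View pics/z1.png

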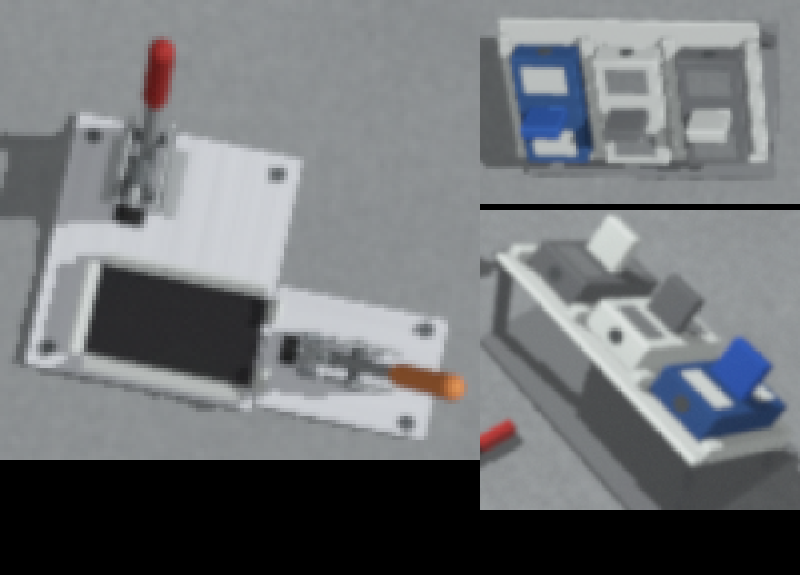

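The zoomed view shows the nest's long edges sloping about 8–11°, so the jig yaw is about -0.17 rad. The blue fin sits at (545,122) in the rack crop. Next I move the wrist camera over the jig.

```bash
python3 drive.py '[[0.03,-0.025,-0.007,0,0,0],[0.03,-0.025,-0.007,0,0,0],[0.03,-0.025,-0.007,0,0,0],[0.03,-0.025,-0.007,0,0,0],[0.03,-0.025,-0.007,0,0,0],[0.03,-0.025,-0.007,0,0,0],[0.03,-0.025,-0.007,0,0,0],[0.03,-0.025,-0.007,0,0,0]]' && python3 drive.py '[[0.03,-0.025,-0.007,0,0,0],[0.03,-0.025,-0.007,0,0,0],[0.03,-0.025,-0.007,0,0,0],[0.03,-0.025,-0.007,0,0,0],[0.03,-0.02,0,0,0,0],[0,0,0,0,0,-0.125],[0,0,0,0,0,-0.125],[0,0,0,0,0,-0.125]]'
python3 - <<'E'
from h import *
w=cam("wrist"); cv2.imwrite("pics/w1.png",w["image"][:,:,::-1])
E
```

```text
time: 0.92
tool_pos: [0.3217, -0.2433, 0.4612]
tool_rot: [3.141, -0.0, 0.282]
contact_force: [0.7, -0.1, -0.3]
opening: 0.0916
grip_force: 0.0
time: 1.58
tool_pos: [0.4321, -0.0871, 0.4885]
tool_rot: [-3.141, 0.0, 0.666]
contact_force: [0.6, -0.1, -0.0]
opening: 0.0916
grip_force: 0.0
```

View pics/w1.png

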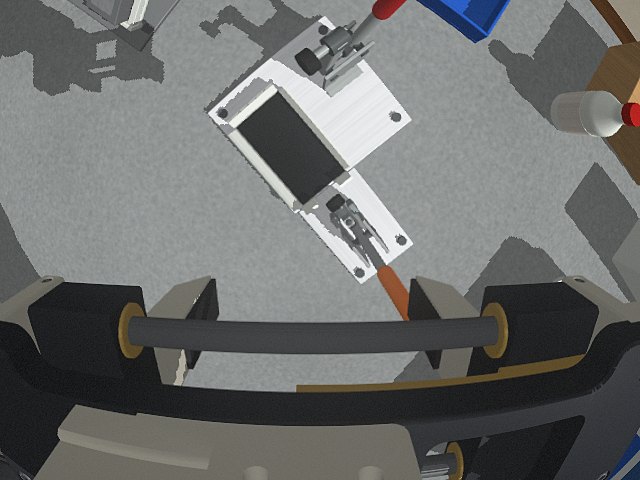

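The wrist view shows the nest floor as a dark quad at (276,98), (345,170), (303,207), (236,138). The orange clamp is at (370,240) and the red one at (340,45).

```bash
cat > nest.py <<'E'
from h import *
import sys
def nest(w,seed,z=.016,thr=75):
    g=cv2.cvtColor(w["image"],cv2.COLOR_RGB2GRAY); m=(g<thr).astype(np.uint8)
    m=cv2.morphologyEx(m,cv2.MORPH_OPEN,np.ones((7,7)))
    n,l=cv2.connectedComponents(m); k=(l==l[seed[1],seed[0]]).astype(np.uint8)
    c=max(cv2.findContours(k,0,1)[0],key=cv2.contourArea)
    P=np.array([onz(w,p,z)[:2] for p in c[:,0]])
    (cx,cy),(a,b),th=cv2.minAreaRect((P*1000).astype(np.float32))
    print("centre",cx,cy,"size",a,b,"ang",th, "px",c[:,0].min(0),c[:,0].max(0))
    return cv2.boxPoints(((cx,cy),(a,b),th))
if __name__=="__main__":
    w=cam("wrist"); print(nest(w,(290,155)))
    t=cam("top"); print(nest(t,(323,281)))
    # plate screws: dark blobs on the plate top
    for p in [(222,113),(396,117),(402,240),(360,272)]: print("screw",onz(w,p,.014).round(4))
E
python3 nest.py
```

```text
centre 457.59942626953125 -30.906585693359375 size 126.27859497070312 67.23297119140625 ang 78.0025405883789 px [240  94] [341 201]
[[411.59256  -85.67892 ]
 [477.35696  -99.65452 ]
 [503.6063    23.865746]
 [437.8419    37.841347]]
centre 466.6875 -6.824615478515625 size 68.14215087890625 63.96580505371094 ang 78.6181411743164 px [303 268] [327 290]
[[428.60977  -33.91391 ]
 [491.3176   -46.53737 ]
 [504.76523   20.264679]
 [442.0574    32.888138]]
screw [0.4405 0.0632 0.014 ]
screw [ 0.569  -0.1067  0.014 ]
screw [ 0.4554 -0.2157  0.014 ]
screw [ 0.3874 -0.2012  0.014 ]
```

```bash
python3 drive.py '[[0.026,-0.029,0,0,0,0],[0.026,-0.029,0,0,0,0],[0.026,-0.029,0,0,0,0],[0.026,-0.029,0,0,0,0],[0.026,-0.029,0,0,0,0],[0.026,-0.029,0,0,0,0],[0.026,-0.029,0,0,0,0],[0.026,-0.029,0,0,0,0]]' && python3 drive.py '[[0.026,-0.029,0,0,0,0],[0.026,-0.029,0,0,0,0],[0.026,-0.029,0,0,0,0],[0,0,0,0,0,-0.125],[0,0,0,0,0,-0.125],[0,0,0,0,0,-0.125],[0,0,0,0,0,-0.125],[0,0,0,0,0,-0.125]]' &&  python3 drive.py '[[0,0,0,0,0,-0.125],[0,0,0,0,0,-0.125],[0,0,0,0,0,0]]'
python3 - <<'E'
from h import *
w=cam("wrist"); cv2.imwrite("pics/w2.png",w["image"][:,:,::-1])
E
```

```text
time: 2.4
tool_pos: [0.4542, 0.2244, 0.4888]
tool_rot: [3.141, -0.0, 0.653]
contact_force: [0.3, 0.1, -0.1]
opening: 0.0917
grip_force: 0.0
time: 3.07
tool_pos: [0.4632, 0.3391, 0.4884]
tool_rot: [-3.141, 0.0, 1.284]
contact_force: [0.5, 0.3, 0.6]
opening: 0.0918
grip_force: 0.0
time: 3.32
tool_pos: [0.4632, 0.339, 0.4885]
tool_rot: [-3.141, 0.0, 1.533]
contact_force: [-0.1, 0.5, 0.1]
opening: 0.0919
grip_force: 0.0
```

View pics/w2.png

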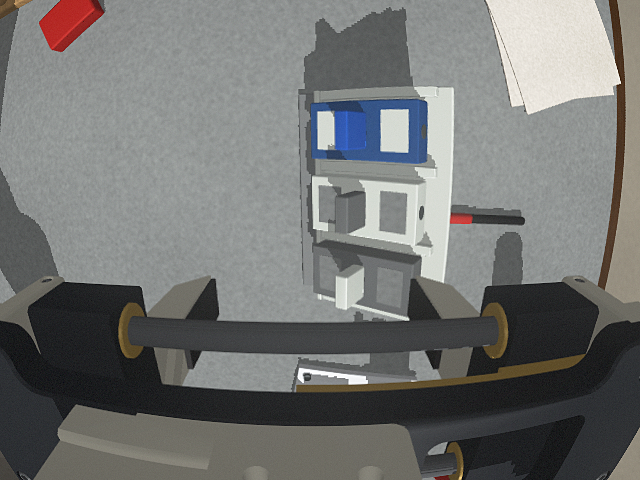

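The wrist view shows the blue cell at (310–428, 98–162) with its fin at about (350,130). I'll zoom in to pick corners.

```bash
python3 - <<'E'
from h import *
i=cv2.imread("pics/w2.png")[80:185,295:465]
cv2.imwrite("pics/w2z.png",cv2.resize(i,(765,473),interpolation=cv2.INTER_CUBIC)) # x4.5
E
```

```text
(no output)
```

View pics/w2z.png

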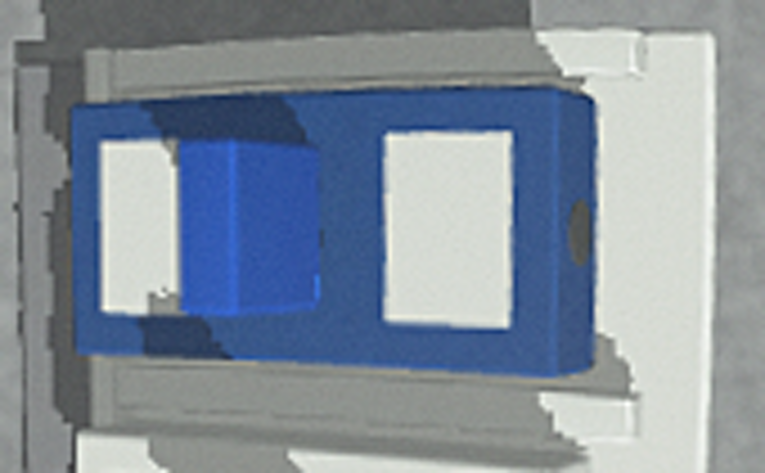

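The zoom shows the top-face corners at (75,105), (558,88), (560,375), (77,352). The fin top is (180,138), (235,142), (238,315), (182,312). These go into PnP.

```bash
python3 - <<'E'
from h import *
w=cam("wrist")
z=np.array([(75,105),(558,88),(560,375),(77,352),(180,138),(235,142),(238,315),(182,312)],float)
px=z/4.5+[295,80]
M=np.array([(-60,30,28),(60,30,28),(60,-30,28),(-60,-30,28),(-7,18,66),(7,18,66),(7,-18,66),(-7,-18,66)])/1000
P=np.array(w["pose"]); d=np.array([P[:3,:3].T@ray(w,p)[1] for p in px]); uv=d[:,:2]/d[:,2:]
ok,rv,tv=cv2.solvePnP(M,uv,np.eye(3),None)
pr=cv2.projectPoints(M,rv,tv,np.eye(3),None)[0][:,0]; print("resid px",((pr-uv)*371).round(2).tolist())
Rc=P[:3,:3]@cv2.Rodrigues(rv)[0]; t=P[:3,:3]@tv[:,0]+P[:3,3]
print("pos",t.round(4)); print(Rc.round(3)); print("yaw",np.arctan2(Rc[1,0],Rc[0,0]),"tilt",np.degrees(np.arcsin(Rc[2,0])))
Rm=Rc
yaw=np.arctan2(Rc[1,1]*0+Rc[1,0],Rc[0,0])
# idealised target tool orientation: z=-cellZ, x=cellY, y=cellX
C=R.from_euler("ZY",[yaw,-np.radians(35)]).as_matrix()
T=np.column_stack([C[:,1],C[:,0],-C[:,2]]); 
fin=t+Rc@[0,0,.051]; print("fin grasp",fin.round(4))
s=robot.observe(); Rt=R.from_euler("xyz",s["tool_rot"]).as_matrix()
print("rotvec tool", R.from_matrix(Rt.T@T).as_rotvec().round(4))
for back in (.09,0): print(back,"TCP",(fin-T[:,2]*(.159+back)).round(4))
np.savez("blue.npz",t=t,yaw=yaw,T=T,fin=fin)
# top cam crosscheck: fin top px
o,dd=ray(w,px[4:].mean(0)); ft=t+Rc@[0,0,.066]; print("fin top",ft.round(4))
tc=cam("top"); q=np.linalg.inv(tc["pose"])@np.append(ft,1); print("top px", tc["fx"]*q[0]/q[2]+tc["cx"], tc["fy"]*q[1]/q[2]+tc["cy"])
E
```

```text
resid px [[-0.21, -0.08], [-0.09, -0.57], [-1.07, 0.55], [0.56, 0.09], [-0.38, 0.36], [0.82, -1.25], [0.6, 0.33], [-0.19, 0.66]]
pos [0.5294 0.4144 0.0764]
[[ 0.813  0.023 -0.582]
 [-0.021  1.     0.01 ]
 [ 0.582  0.004  0.813]]
yaw -0.02563361800599106 tilt 35.57317125808643
fin grasp [0.4997 0.4149 0.1179]
rotvec tool [-0.6109  0.006  -0.0186]
0.09 TCP [0.357  0.4186 0.3219]
0 TCP [0.4086 0.4172 0.2482]
fin top [0.491  0.415  0.1301]
top px 160.13961342980363 271.034676701474
```

```bash
cat > rel.py <<'E'
from h import *
import sys
def rel(p,T):
    s=robot.observe(); Rt=R.from_euler("xyz",s["tool_rot"]).as_matrix()
    print("rot",R.from_matrix(Rt.T@T).as_rotvec().round(4),"tr now-axes",(Rt.T@(p-s["tool_pos"])).round(4),"tr target-axes",(T.T@(p-s["tool_pos"])).round(4))
E
python3 drive.py '[[0,0,0,-0.122,0,-0.004],[0,0,0,-0.122,0,-0.004],[0,0,0,-0.122,0,-0.004],[0,0,0,-0.122,0,-0.004],[0,0,0,-0.122,0,-0.004]]' 0.06 && python3 drive.py '[[0.0128,-0.0307,0.0124,0,0,0],[0.0128,-0.0307,0.0124,0,0,0],[0.0128,-0.0307,0.0124,0,0,0],[0.0128,-0.0307,0.0124,0,0,0],[0.0128,-0.0307,0.0124,0,0,0],[0.0128,-0.0307,0.0124,0,0,0],[0,0,0,0,0,0]]'
python3 - <<'E'
from rel import *
b=np.load("blue.npz"); T=b["T"]; g=b["fin"]-T[:,2]*.161
rel(g,T)
E
```

```text
time: 3.88
tool_pos: [0.4629, 0.3392, 0.4891]
tool_rot: [2.526, 0.002, 1.549]
contact_force: [0.1, -0.5, -0.4]
opening: 0.0636
grip_force: 0.0
time: 4.47
tool_pos: [0.3527, 0.4176, 0.3162]
tool_rot: [2.539, 0.01, 1.551]
contact_force: [-0.6, -1.6, -1.1]
opening: 0.0603
grip_force: 0.0
rot [-0.0082  0.0051  0.0101] tr now-axes [0.0014 0.0074 0.0857] tr target-axes [0.0011 0.0067 0.0857]
```

```bash
python3 drive.py '[[0.0005,0.0035,0.021,-0.004,0.002,0.005],[0.0005,0.0035,0.021,-0.004,0.003,0.005],[0,0,0.021,0,0,0],[0,0,0.022,0,0,0],[0,0,0,0,0,0],[0,0,0,0,0,0]]' && python3 - <<'E'
from rel import *
b=np.load("blue.npz"); T=b["T"]; g=b["fin"]-T[:,2]*.161
rel(g,T)
w=cam("wrist"); cv2.imwrite("pics/w3.png",w["image"][:,:,::-1])
E
```

```text
time: 4.97
tool_pos: [0.4117, 0.4165, 0.2564]
tool_rot: [2.524, -0.004, 1.543]
contact_force: [0.1, 1.0, -0.3]
opening: 0.0604
grip_force: 0.0
rot [ 0.0068 -0.0023 -0.0043] tr now-axes [ 0.0007 -0.0074  0.0028] tr target-axes [ 0.0007 -0.0073  0.0029]
```

View pics/w3.png

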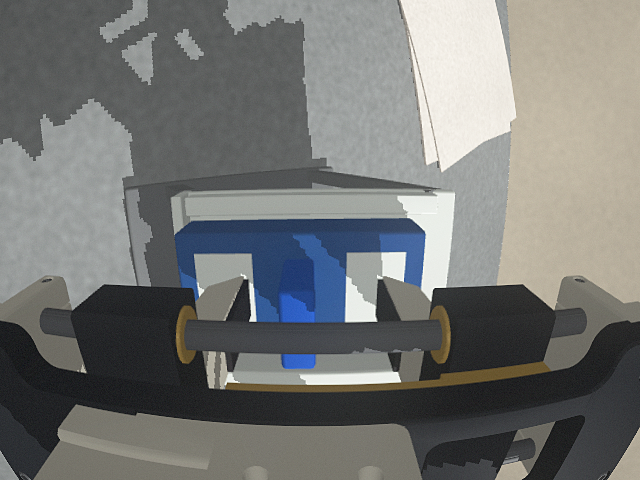

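The fingers straddle the fin. The fin is at px x≈297 and the finger midpoint at ≈316, so the fin sits about 7 mm to tool -y, which matches the numbers.

```bash
python3 drive.py '[[0.0005,-0.0073,0.0025,0.006,-0.002,-0.004],[0,0,0,0,0,0],[0,0,0,0,0,0]]' && python3 - <<'E'
from rel import *
b=np.load("blue.npz"); T=b["T"]; g=b["fin"]-T[:,2]*.161
rel(g,T)
E
```

```text
time: 5.27
tool_pos: [0.4057, 0.4177, 0.2505]
tool_rot: [2.529, -0.0, 1.549]
contact_force: [-0.1, 0.2, -0.9]
opening: 0.06
grip_force: 0.0
rot [ 0.0013 -0.0023  0.0029] tr now-axes [-0.0004  0.001   0.0016] tr target-axes [-0.0004  0.001   0.0016]
```

```bash
python3 drive.py '[[0,0.001,0.0015,0,0,0],[0,0,0,0,0,0],[0,0,0,0,0,0],[0,0,0,0,0,0],[0,0,0,0,0,0],[0,0,0,0,0,0],[0,0,0,0,0,0]]' 0 40
```

```text
time: 5.85
tool_pos: [0.4081, 0.4175, 0.2494]
tool_rot: [2.53, 0.0, 1.548]
contact_force: [-0.8, 0.4, 0.2]
opening: 0.0178
grip_force: 0.2
```

```bash
python3 drive.py '[[0,0,-0.005,0,0,0],[0,0,-0.012,0,0,0],[0,0,-0.025,0,0,0],[0,0,-0.035,0,0,0],[0,0,-0.035,0,0,0],[0,0,-0.02,0,0,0],[0,0,0,0,0,0]]'
```

```text
time: 6.43
tool_pos: [0.3306, 0.4198, 0.3611]
tool_rot: [2.527, -0.005, 1.55]
contact_force: [0.1, 0.1, -2.4]
opening: 0.0141
grip_force: 40.0
```

```bash
python3 drive.py '[[0,0,-0.015,0.122,0,0],[0,0,-0.015,0.122,0,0],[0,0,-0.015,0.122,0,0],[0,0,-0.015,0.122,0,0],[0,0,-0.015,0.122,0,0],[0,0,0,0,0,0]]' && python3 drive.py '[[-0.025,0.008,0,0,0,0],[-0.037,0.012,0,0,0,0],[-0.037,0.012,0,0,0,0],[-0.037,0.012,0,0,0,0],[-0.037,0.012,0,0,0,0],[-0.037,0.012,0,0,0,0],[-0.037,0.012,0,0,0,0],[-0.037,0.012,0,0,0,0]]' && python3 drive.py '[[-0.037,0.012,0,0,0,0],[-0.037,0.012,0,0,0,0],[-0.037,0.012,0,0,0,0],[-0.025,0.01,0,0,0,0],[0,0,0,0,0,-0.12],[0,0,0,0,0,-0.12],[0,0,0,0,0,-0.12],[0,0,0,0,0,-0.12]]'&& python3 drive.py '[[0,0,0,0,0,-0.12],[0,0,0,0,0,-0.12],[0,0,0,0,0,-0.12],[0,0,0,0,0,-0.12],[0,0,0,0,0,-0.12],[0,0,0,0,0,-0.12],[0,0,0,0,0,-0.12],[0,0,0,0,0,0]]'
cat > pl.py <<'E'
from rel import *
PSI=-0.2094; J=R.from_euler("z",PSI).as_matrix(); O=np.array([.4583,-.0275,0])
T=np.column_stack([-J[:,0],J[:,1],[0,0,-1.]])
if __name__=="__main__":
    p=[float(a) for a in sys.argv[1:4]]; rel(O+J@np.array(p)/1000,T)
E
python3 pl.py 0 -3.5 420
```

```text
time: 6.93
tool_pos: [0.3069, 0.4199, 0.427]
tool_rot: [3.138, -0.001, 1.546]
contact_force: [0.7, -0.9, -3.7]
opening: 0.0142
grip_force: 40.0
time: 7.6
tool_pos: [0.3914, 0.1315, 0.4249]
tool_rot: [3.133, 0.004, 1.547]
contact_force: [0.1, -0.3, -2.9]
opening: 0.0139
grip_force: 40.0
time: 8.27
tool_pos: [0.4342, -0.0041, 0.425]
tool_rot: [3.138, 0.006, 2.032]
contact_force: [0.5, -0.2, -2.5]
opening: 0.0137
grip_force: 40.0
time: 8.93
tool_pos: [0.4341, -0.0037, 0.4252]
tool_rot: [-3.14, 0.007, 2.871]
contact_force: [-0.1, 0.3, -3.0]
opening: 0.0137
grip_force: 40.0
rot [-0.0022  0.0068 -0.0608] tr now-axes [-0.0298 -0.0199  0.0055] tr target-axes [-0.0286 -0.0217  0.0052]
```

```bash
python3 drive.py '[[-0.015,-0.01,0.0025,0,0.0035,-0.03],[-0.015,-0.01,0.0025,0,0.0035,-0.03],[0,0,0,0,0,0],[0,0,0,0,0,0]]' && python3 pl.py 0 -3.5 420;python3 - <<'E'
from h import *
w=cam("wrist"); cv2.imwrite("pics/w4.png",w["image"][:,:,::-1])
E
```

```text
time: 9.27
tool_pos: [0.4583, -0.0309, 0.4207]
tool_rot: [-3.141, -0.001, 2.923]
contact_force: [-0.9, 0.3, -2.3]
opening: 0.0137
grip_force: 40.0
rot [-0.0006 -0.0012 -0.0093] tr now-axes [ 0.0007 -0.0001  0.0007] tr target-axes [ 0.0007 -0.0001  0.0007]
```

View pics/w4.png

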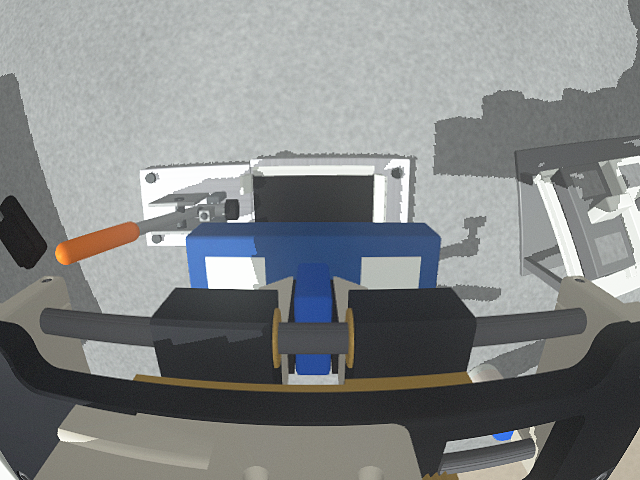

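The wrist view shows the gripped cell level over the nest. Its side face's bottom edge is at row ≈223, cols ≈200–428. I'll measure its offset in the hand.

```bash
python3 - <<'E'
from h import *
w=cam("wrist"); i=w["image"].astype(int)
m=((i[:,:,2]>i[:,:,0]+35)&(i[:,:,2]>i[:,:,1]+15)).astype(np.uint8); m[:150]=0;m[290:]=0;m[:,:150]=0;m[:,480:]=0
for r in range(218,252,2):
    c=np.where(m[r])[0]; print(r,(c.min(),c.max(),len(c)) if len(c) else 0,end=" ")
print()
cols=[int(np.where(m[:,c])[0].min()) for c in range(206,426,20)]; print("top rows",cols)
s=robot.observe(); Rt=R.from_euler("xyz",s["tool_rot"]).as_matrix()
def onx(px,x=.030):
    o,d=ray(w,px); o=Rt.T@(o-s["tool_pos"]); d=Rt.T@d; return (o+d*(x-o[0])/d[0]).round(4)
for p in [(200,223),(428,223),(188,236),(438,236),(206,cols[0]),(406,cols[10])]: print(p,onx(p))
E
```

```text
218 0 220 0 222 (np.int64(255), np.int64(371), 117) 224 (np.int64(200), np.int64(426), 227) 226 (np.int64(198), np.int64(428), 231) 228 (np.int64(195), np.int64(430), 236) 230 (np.int64(193), np.int64(432), 240) 232 (np.int64(191), np.int64(435), 245) 234 (np.int64(188), np.int64(437), 250) 236 (np.int64(186), np.int64(439), 254) 238 (np.int64(186), np.int64(440), 255) 240 (np.int64(186), np.int64(440), 255) 242 (np.int64(186), np.int64(439), 254) 244 (np.int64(186), np.int64(439), 254) 246 (np.int64(186), np.int64(439), 254) 248 (np.int64(186), np.int64(439), 254) 250 (np.int64(186), np.int64(439), 254) 
top rows [223, 223, 223, 222, 222, 222, 222, 222, 222, 223, 223]
(200, 223) [ 0.03   -0.0612  0.2087]
(428, 223) [0.03   0.0615 0.2082]
(188, 236) [ 0.03   -0.0596  0.1832]
(438, 236) [0.03   0.0587 0.1828]
(206, 223) [ 0.03   -0.0578  0.2086]
(406, 223) [0.03   0.049  0.2079]
```

```bash
python3 drive.py '[[0.0007,0,0.02,0,0,-0.009],[0,0,0.035,0,0,0],[0,0,0.035,0,0,0],[0,0,0.035,0,0,0],[0,0,0.025,0,0,0],[0,0,0.015,0,0,0],[0,0,0,0,0,0],[0,0,0,0,0,0]]' && python3 pl.py 0 -3.5 228
```

```text
time: 10.03
tool_pos: [0.4572, -0.0296, 0.257]
tool_rot: [3.141, -0.001, 2.936]
contact_force: [0.3, -0.6, -2.7]
opening: 0.014
grip_force: 40.0
rot [ 0.0008 -0.0011  0.0042] tr now-axes [-0.0007 -0.0012  0.029 ] tr target-axes [-0.0006 -0.0012  0.029 ]
```

```bash
python3 drive.py '[[-0.0007,-0.0012,0.008,0,0,0.004],[0,0,0.008,0,0,0],[0,0,0.006,0,0,0],[0,0,0.003,0,0,0],[0,0,0,0,0,0],[0,0,0,0,0,0]]' && python3 pl.py 0 -3.5 226
```

```text
time: 10.53
tool_pos: [0.4579, -0.0313, 0.2321]
tool_rot: [3.141, -0.0, 2.933]
contact_force: [0.1, 0.0, -3.1]
opening: 0.0136
grip_force: 40.0
rot [ 0.001  -0.0001  0.0005] tr now-axes [0.0004 0.0003 0.0061] tr target-axes [0.0004 0.0003 0.0061]
```

```bash
python3 drive.py '[[0,0,0.0015,0,0,0],[0,0,0.0015,0,0,0],[0,0,0,0,0,0]]'; python3 drive.py '[[0,0,0.0015,0,0,0],[0,0,0.0015,0,0,0],[0,0,0,0,0,0]]'
```

```text
time: 10.78
tool_pos: [0.4578, -0.0312, 0.229]
tool_rot: [3.141, 0.0, 2.933]
contact_force: [-0.1, -0.6, -2.4]
opening: 0.014
grip_force: 40.0
time: 11.03
tool_pos: [0.4578, -0.0312, 0.2258]
tool_rot: [3.141, -0.0, 2.933]
contact_force: [-0.1, -0.1, -2.3]
opening: 0.0138
grip_force: 40.0
```

```bash
python3 drive.py '[[0,0,0.0015,0,0,0],[0,0,0,0,0,0]]'; python3 drive.py '[[0,0,0.0015,0,0,0],[0,0,0,0,0,0]]'; python3 drive.py '[[0,0,0.0015,0,0,0],[0,0,0,0,0,0]]'
```

```text
time: 11.2
tool_pos: [0.4578, -0.0312, 0.2244]
tool_rot: [3.141, -0.0, 2.933]
contact_force: [-0.3, 0.1, -4.1]
opening: 0.0138
grip_force: 40.0
time: 11.37
tool_pos: [0.4578, -0.0312, 0.2229]
tool_rot: [3.141, -0.0, 2.933]
contact_force: [-0.3, -0.1, -2.4]
opening: 0.0136
grip_force: 40.0
time: 11.53
tool_pos: [0.4578, -0.0311, 0.2226]
tool_rot: [3.141, 0.001, 2.933]
contact_force: [-3.0, 1.4, 9.1]
opening: 0.0138
grip_force: 40.0
```

Contact reads +9 N at z = 0.2226, consistent with the nest floor. I'll release and rise.

```bash
python3 drive.py '[[0,0,0,0,0,0],[0,0,0,0,0,0],[0,0,0,0,0,0],[0,0,0,0,0,0]]' 0.045 && python3 drive.py '[[0,0,-0.01,0,0,0],[0,0,-0.025,0,0,0],[0,0,-0.035,0,0,0],[0,0,-0.035,0,0,0],[0,0,-0.035,0,0,0],[0,0,-0.035,0,0,0],[0,0,0,0,0,0]]'; python3 - <<'E'
from h import *
w=cam("wrist"); cv2.imwrite("pics/w5.png",w["image"][:,:,::-1])
E
```

```text
time: 11.87
tool_pos: [0.4585, -0.0312, 0.2223]
tool_rot: [3.14, 0.002, 2.933]
contact_force: [0.9, 2.3, 6.5]
opening: 0.0358
grip_force: 2.9
time: 12.45
tool_pos: [0.459, -0.0316, 0.4031]
tool_rot: [3.141, 0.012, 2.933]
contact_force: [0.8, -0.6, -0.1]
opening: 0.0451
grip_force: 0.0
```

View pics/w5.png

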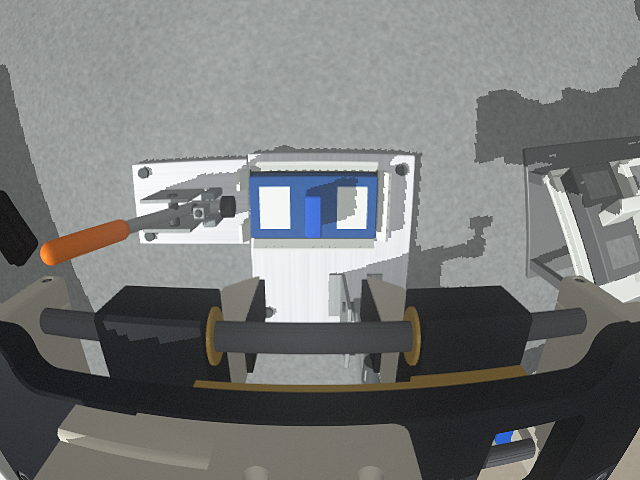

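The cell sits squarely in the nest at px (250–377, 173–238). The orange handle tip is at (45,252). Next I close the fingers and go in front of the orange handle.

```bash
python3 drive.py '[[0,-0.025,0,0,0,0],[0,-0.033,0.005,0,0.012,0],[0,-0.033,0.015,0,0,0],[0,-0.033,0.02,0,0,0],[0,0,0.02,0,0,0],[0,0,0,0,0,0],[0,0,0,0,0,0]]' 0 20; python3 pl.py 0 -148 343
```

```text
time: 13.08
tool_pos: [0.4311, -0.1524, 0.335]
tool_rot: [3.139, -0.016, 2.932]
contact_force: [0.0, 0.4, 1.1]
opening: 0.0032
grip_force: 0.0
rot [ 0.0026 -0.0162 -0.0004] tr now-axes [-0.0006 -0.0201 -0.008 ] tr target-axes [-0.0007 -0.0201 -0.008 ]
```

```bash
python3 drive.py '[[0,-0.02,0,0,-0.016,0],[0,-0.02,0,0,0,0],[0,-0.013,0.007,0,0,0],[0,-0.011,0.009,0,0,0],[0,-0.01,0.01,0,0,0],[0,-0.01,0.011,0,0,0],[0,0,0,0,0,0]]'; python3 pl.py 0 -232 242
```

```text
time: 13.67
tool_pos: [0.4139, -0.2352, 0.2975]
tool_rot: [3.139, 0.001, 2.933]
contact_force: [-0.7, -0.6, -0.5]
opening: 0.0005
grip_force: 0.0
rot [0.0022 0.0012 0.0004] tr now-axes [-0.0002 -0.0198  0.0554] tr target-axes [-0.0003 -0.0196  0.0555]
```

```bash
python3 drive.py '[[0,-0.007,0.013,0,0,0],[0,-0.007,0.0135,0,0,0],[0,-0.004,0.014,0,0,0],[0,-0.002,0.014,0,0,0],[0,0,0,0,0,0]]'; python3 - <<'E'
from h import *
i=cam("scene")["image"][140:330,260:420]
cv2.imwrite("pics/s1.png",cv2.resize(i,(640,760),interpolation=3)[:600,:,::-1])
E
```

```text
time: 14.08
tool_pos: [0.41, -0.2535, 0.243]
tool_rot: [3.138, 0.0, 2.933]
contact_force: [-0.5, 0.5, -0.9]
opening: 0.0001
grip_force: 0.0
```

View pics/s1.png

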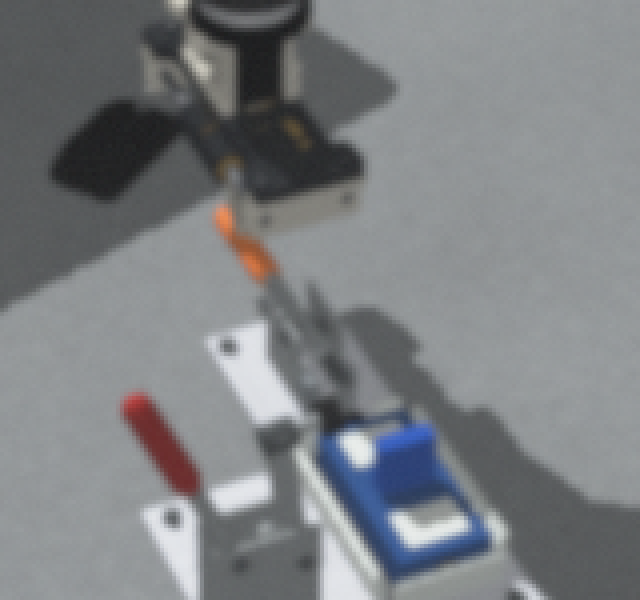

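The scene crop shows the orange handle nearly level at (245,245) under the fingertips, with the cup at the cell. I'll press on to the stop, watching the force.

```bash
python3 drive.py '[[0,0,0.003,0,0,0],[0,0,0,0,0,0]]';python3 drive.py '[[0,0,0.002,0,0,0],[0,0,0,0,0,0]]';python3 drive.py '[[0,0,0.002,0,0,0],[0,0,0,0,0,0]]'; python3 drive.py '[[0,0,0.002,0,0,0],[0,0,0,0,0,0]]'
```

```text
time: 14.3
tool_pos: [0.4106, -0.2539, 0.2422]
tool_rot: [3.141, 0.004, 2.933]
contact_force: [-0.9, 0.9, 0.5]
opening: 0.0007
grip_force: 0.0
time: 14.47
tool_pos: [0.4105, -0.254, 0.2401]
tool_rot: [3.141, 0.005, 2.933]
contact_force: [0.0, 0.5, 0.1]
opening: 0.0006
grip_force: 0.0
time: 14.63
tool_pos: [0.4103, -0.2542, 0.2378]
tool_rot: [3.141, 0.004, 2.933]
contact_force: [-0.5, 0.9, 0.7]
opening: 0.0007
grip_force: 0.0
time: 14.8
tool_pos: [0.4105, -0.2543, 0.236]
tool_rot: [3.141, 0.005, 2.933]
contact_force: [0.2, 0.1, 4.8]
opening: 0.0004
grip_force: 1.8
```

```bash
python3 drive.py '[[0,0,0.0015,0,0,0],[0,0,0,0,0,0]]';python3 drive.py '[[0,0,0.0015,0,0,0],[0,0,0,0,0,0]]'
```

```text
time: 14.97
tool_pos: [0.4105, -0.2543, 0.2356]
tool_rot: [3.141, 0.005, 2.933]
contact_force: [-2.0, 3.4, 13.7]
opening: 0.0006
grip_force: 7.1
time: 15.13
tool_pos: [0.4105, -0.2543, 0.2351]
tool_rot: [3.141, 0.006, 2.933]
contact_force: [-6.2, 4.5, 26.1]
opening: 0.0005
grip_force: 12.8
```

It's against a hard stop (26 N at z = 0.235), so the side clamp is over. I'll retreat and move to the red handle.

```bash
python3 drive.py '[[0,0,-0.02,0,0,0],[0,0,-0.035,0,0,0],[0,0,-0.04,0,0,0],[0,0,-0.04,0,0,0],[0,0,-0.035,0,0,0],[0,0,-0.015,0,0,0],[0,0,0,0,0,0]]'; python3 drive.py '[[-0.016,0.034,0,0,0,0],[-0.016,0.034,0,0,0,0],[-0.016,0.034,0,0,0,0],[-0.016,0.034,0,0,0,0],[-0.016,0.034,0,0,0,0],[-0.016,0.034,0,0,0,0],[-0.016,0.034,0,0,0,0],[-0.016,0.034,0,0,0,0]]'; python3 drive.py '[[0,0,0,0,0,0],[0,0,0,0,0,0]]'; python3 pl.py 140 42 375
python3 - <<'E'
from h import *
a=cam("scene")["image"][150:330,270:430];b=cam("top")["image"][200:315,280:400]
o=np.zeros((450,800,3),np.uint8); o[:,:400]=cv2.resize(a,(400,450),interpolation=3); o[:383,400:]=cv2.resize(b,(400,383),interpolation=3)
cv2.imwrite("pics/s2.png",o[:,:,::-1])
E
```

```text
time: 15.72
tool_pos: [0.4099, -0.2545, 0.4219]
tool_rot: [-3.139, 0.011, 2.933]
contact_force: [0.4, 0.4, 0.0]
opening: 0.0002
grip_force: 0.0
time: 16.38
tool_pos: [0.5919, -0.013, 0.4169]
tool_rot: [3.141, 0.001, 2.933]
contact_force: [1.1, -0.6, -0.0]
opening: 0.0009
grip_force: 0.0
time: 16.55
tool_pos: [0.5918, -0.013, 0.4164]
tool_rot: [3.141, 0.001, 2.936]
contact_force: [-1.1, -0.9, -0.7]
opening: 0.0006
grip_force: 0.0
rot [0.0008 0.0008 0.004 ] tr now-axes [-0.0124 -0.      0.0414] tr target-axes [-0.0124  0.0001  0.0414]
```

View pics/s2.png

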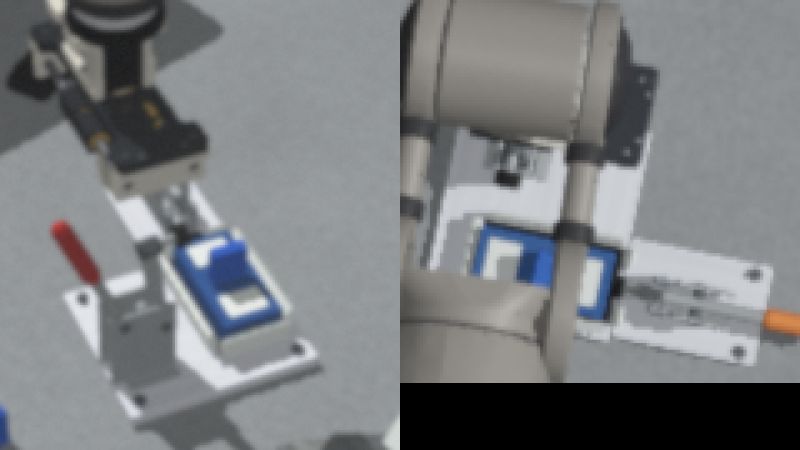

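Orange stays down and the cup is against the cell (top view, px 612,285). Red is still open. Now I push it over.

```bash
python3 drive.py '[[-0.006,0,0.015,0,0,0.004],[-0.004,0,0.015,0,0,0],[0,0,0.012,0,0,0],[0,0,0,0,0,0]]'; python3 pl.py 168 42 367
```

```text
time: 16.98
tool_pos: [0.6001, -0.0183, 0.3738]
tool_rot: [3.141, -0.002, 2.927]
contact_force: [0.2, 1.3, 0.7]
opening: 0.0004
grip_force: 0.0
rot [ 0.0005 -0.0016 -0.0056] tr now-axes [-0.0312  0.0037  0.0067] tr target-axes [-0.0312  0.0035  0.0068]
```

```bash
python3 drive.py '[[-0.016,0.0035,0.002,0,0,-0.005],[-0.015,0,0.005,0,0,0],[-0.013,0,0.007,0,0,0],[-0.012,0,0.009,0,0,0],[-0.01,0,0.011,0,0,0],[-0.01,0,0.012,0,0,0],[-0.007,0,0.013,0,0,0],[-0.007,0,0.0135,0,0,0]]'; python3 pl.py 233 42 272
```

```text
time: 17.65
tool_pos: [0.6904, -0.0331, 0.3044]
tool_rot: [3.141, 0.005, 2.933]
contact_force: [0.9, -0.6, 0.6]
opening: 0.0005
grip_force: 0.0
rot [0.001  0.0048 0.0004] tr now-axes [-0.0046 -0.0008  0.0325] tr target-axes [-0.0048 -0.0008  0.0324]
```

```bash
python3 drive.py '[[-0.003,0,0.011,0,0,0],[-0.002,0,0.011,0,0,0],[0,0,0.01,0,0,0],[0,0,0,0,0,0]]'; python3 drive.py '[[0,0,0.003,0,0,0],[0,0,0,0,0,0]]';python3 drive.py '[[0,0,0.002,0,0,0],[0,0,0,0,0,0]]'
```

```text
time: 17.98
tool_pos: [0.6944, -0.0329, 0.2696]
tool_rot: [3.141, -0.001, 2.934]
contact_force: [-0.6, -0.1, -0.6]
opening: 0.0002
grip_force: 0.0
time: 18.15
tool_pos: [0.695, -0.0328, 0.2692]
tool_rot: [3.14, 0.003, 2.934]
contact_force: [-0.1, 0.1, -0.1]
opening: 0.0002
grip_force: 0.0
time: 18.32
tool_pos: [0.6952, -0.0328, 0.2678]
tool_rot: [3.14, 0.004, 2.934]
contact_force: [-0.6, -0.4, -0.0]
opening: 0.0004
grip_force: 0.0
```

```bash
for i in 1 2 3; do python3 drive.py '[[0,0,0.002,0,0,0],[0,0,0,0,0,0]]' | grep -E "pos|force"; done
```

```text
tool_pos: [0.6954, -0.0329, 0.2659]
contact_force: [0.1, 0.7, 1.3]
grip_force: 0.7
tool_pos: [0.6954, -0.0329, 0.2655]
contact_force: [-2.5, 0.1, 7.1]
grip_force: 3.7
tool_pos: [0.6953, -0.0329, 0.2652]
contact_force: [-5.8, 0.9, 16.5]
grip_force: 7.7
```

Hard stop again (16 N at z = 0.265). I'll retreat and inspect.

```bash
python3 drive.py '[[0,0,-0.02,0,0,0],[0,0,-0.04,0,0,0],[0,0,-0.04,0,0,0],[0,0,-0.04,0,0,0],[0,0,-0.03,0,0,0],[0,0,-0.03,0,0,0]]' >/dev/null; python3 drive.py '[[0.02,0,0,0,0,0],[0.04,0,0,0,0,0],[0.04,0,0,0,0,0],[0.04,0,0,0,0,0],[0.03,0,0,0,0,0],[0.02,0,0,0,0,0],[0,0,0,0,0,0]]'
python3 - <<'E'
from h import *
w=cam("wrist")["image"][90:330,60:460]
a=cam("scene")["image"][150:330,270:430]
o=np.zeros((360,800,3),np.uint8); o[:,:320]=cv2.resize(a,(320,360),interpolation=3); o[:288,320:]=cv2.resize(w,(480,288),interpolation=3)
cv2.imwrite("pics/s3.png",o[:,:,::-1])
E
```

```text
time: 19.9
tool_pos: [0.5053, 0.0071, 0.4618]
tool_rot: [3.14, 0.004, 2.935]
contact_force: [0.9, -0.2, 0.2]
opening: 0.0006
grip_force: 0.0
```

View pics/s3.png

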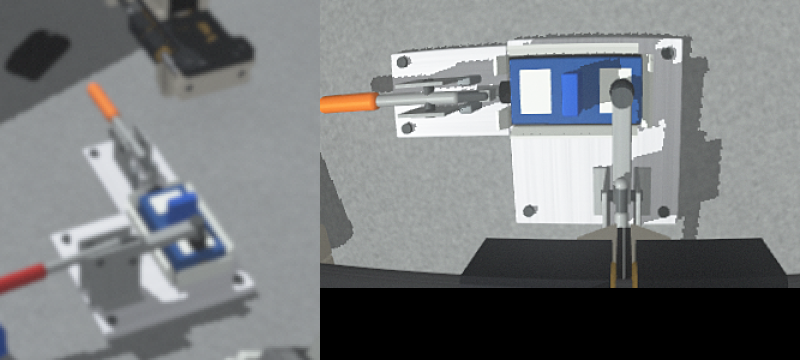

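Both handles are down and locked. The cell is against the end stop with the cup on it at px (505,92) and the foot pressing on its top at (620,93). The robot is clear, so I hand in.

```bash
python3 -c "
from cell import robot
print(robot.hand_in())"
```

```text
the job is handed in; nothing more can be done
None
```

The blue cell is in the nest against the end stop, the orange clamp was locked before the red one, the arm is clear of everything, and I handed the job in at about 20 s; the hand-in returned no verdict.

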